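# Lay the tall tube down against the jig fence

### The arm

A 6-joint arm with a two-finger parallel gripper is mounted at the origin on the work surface. World frame = base frame: x ahead of the robot, y to its left, z up, the work surface at z = 0. Lengths are in m, angles in rad, forces in N, time in s.
With the tool pointing down it reaches from about 0.4 to 0.825 m from the base axis. Payload 7 kg.
Tool frame: the origin (TCP) lies midway between the tips of the shut fingers; the grasp point (between the pads) lies 19 mm behind it (arm.tcp_to_grasp is the distance from the TCP to the grasp point, in m); x points along the fingers, z is the direction in which the jaws open and shut, and the axes are right-handed (so a half turn about x gives the same grasp; the last joint's range is limited). The gripper opens to 88 mm and grips with 3 to 60 N. Pads are 19 mm wide; open, the fingers measure 130 mm over their backs; the gripper's body (78 mm by 193 mm) begins 47 mm behind the grasp point.
Start: joints at [-0.838, 0.359, 0.012, 0, -1.224, -0.288], TCP at [0.29, -0.609, 0.197] pointing down, gripper open.
Joint ranges: [-3.07, 3.07], [-1.43, 2.12], [-1.02, 1.25], [-3.03, 1.67], [-3.05, -0], [-3.03, 3.03]. Speed limits (rad/s): [2.39, 2.39, 3.01, 3.14, 3.14, 3.14].

### API

Orientations are given as a rotation vector (axis times angle).
In Python, from station import status, eyes, arm, finder gives the robot as it stands. The module is installed in compiled form; this text tells all that it offers.
- The arm moves only by the tool move_arm, never from a script. Its argument "motion" is a list of rows, each a list of 3 entries, a list of its own where there are three numbers: the shift along the tool's x, y, z in m, then the turn about the tool's x in rad, then the opening in per cent of the stroke, from 0 (shut) to 100 (fully open). In form: [[[tx, ty, tz], roll, grip], ...]. A call has 1 to 5 rows; each row shifts and turns the commanded pose from where the row before left it, along the tool's axes as they then stand; what a row does not reach is not made up. A row lasts 1/12 s, in which the tool goes at most 41.7 mm and 7.16 degrees, less where a joint would pass 70% of its speed; a pose out of reach is approached as far as the arm can. A call is refused whole if a number of a shift passes 0.0417 or a number of a turn 0.125, either way. A call with a gripper value outside its range is refused whole. The fingers move at their own pace and stop on an object; "grip_force" is the grip in N (left out, the last holds). Time passes only in rows, so rows that do not move let the fingers close. It gives the time, the measured TCP pose, the force and the opening at its end, in the units of the state.
- status.state(): the state, without advancing time (a new reading comes with each control period).
- eyes.grab_frame(name): name is "side" or "top"; returns the picture (480x640x3 uint8, red, green, blue); there is no depth.
- eyes.camera_info(name): a dict with "fx", "fy", "cx", "cy" (pixels), "k1" (the pictures are not rectified: a ray, as slopes to the right and down, at radius r is drawn at 1 + k1 r^2 times it, then the intrinsics apply), "cam_to_world" (4x4, takes a point from camera to world coordinates). Camera axes: x right, y down, z forward; pixel columns grow to the right and rows downward; lengths in m; the calibration is good to about 2 mm. A picture is of the moment at which its call begins. camera_info takes no time and is no camera call.
- arm.close_job(): hands the job in, once; it reports no verdict.
Trained networks look in the newest picture that a camera, given by its name, has taken for a name from the list of things; names that differ only in an ending like _2 or _b are one class to them, and where a whole thing is asked for, a point or a joint stands for the part that bears it (a point fixed in the world has none). Each returns a list of dicts, best first, with "score" (0 to 1); they miss things now and then, are a little off and sometimes report something else, mostly with a low value. They report only what shows in the picture. A call takes as long as a camera call. They do not tell look-alikes from the thing itself.
- finder.recognise(query, camera): "rect" ([left, top, right, bottom] in pixels, round what is visible of it).
The state is a dict: "time": time; "joint_positions": joint angles; "joint_vel": joint speeds; "tau": joint torques, N m; "position": TCP position; "eef_rot": TCP orientation; "force": force on the tool from outside, world axes, zero at the start; "torque": the same for the moment, N m; "finger_gap": finger opening in m.
Only numpy, scipy, OpenCV 4.12 (cv2) and the standard library are available. Lean on these libraries where they do the work, as an engineer would, in place of code of your own. Each camera call takes 0.05 s, during which the arm holds its last target.

### The job

With the fingertips, tip the tall square tube over onto its side, away from the upright fence of the grinding jig, easing it down gently all the way so that it never drops, and push it along the jig's base plate until its foot end is flush against the fence. It should end lying still on the plate, pointing straight out from the fence. Do not pick it up: its foot stays on the plate throughout; and leave everything else on the table where it is.

Things in the scene. Friction and masses are not known exactly. Their poses are not given: they have to be found in the camera images.
- jig: grinding jig, fixed: base plate 272 x 130 mm, 10 mm thick, with an upright perforated fence across it (12 mm thick, 130 mm wide, top 80 mm above the table). Origin: on the table under the middle of the fence's working face (the plane x = 0). x points from the fence out over the long part of the plate (plate: x = -30 to +242 mm), y along the fence, z up; plate top at z = 10 mm
- tube: tall aluminium square tube, 60 x 60 mm outside, 3 mm walls, 170 mm tall, 0.2 to 0.45 kg, open at both ends, standing loose on the plate 3 to 30 mm from the fence. Origin: centre of the foot; z from foot to mouth, x away from the fence at the start. Balances 0.34 rad from upright, then falls if not held back, e.g. by a fingertip 30 mm deep in the mouth against the wall nearer the fence; its foot may slide to the fence
- tube_mouth (a point): centre of the tube's open upper end, 170 mm along z from its origin; same axes as the tube. Held back only by a level push here, the foot can slip towards the fence when the tube is nearly down and let it drop; fingers leaning back some 0.6 rad, tips under the upper wall, take part of the weight and prevent it
- tube_toe (a point): middle of the foot's edge away from the fence (30 mm along the tube's x from its origin), the edge it tips over
- tube_heel (a point): middle of the foot's edge nearest the fence (-30 mm along the tube's x from its origin)
- short_tube: bystander: square aluminium tube, 40 x 40 x 80 mm, standing beside the jig; origin centre of underside
- can: bystander: round steel can, 56 mm diameter, 85 mm tall, standing beside the jig; origin centre of underside
- handle_block: bystander: dark wood block 120 x 35 x 30 mm lying beside the jig; origin centre of underside
- belt_roll: bystander: rolled sanding belt, a ring 90 mm across and 50 mm tall; origin centre of underside
- wrench: bystander: wrench lying on the table
- brush: bystander: brush lying on the table
- mug: bystander: mug, 80 mm across, 90 mm tall; origin centre of underside
Not all that is in view belongs to the job. Leave any blue or orange look-alike of the tube alone.

How it is judged:
At the end, for the whole second after the job is handed in: The tube lies flat on the jig's plate (within 0.06 rad of level, foot centre 35 to 46 mm above the table and within 35 mm of the jig's centre line), foot centre within 7 mm of the fence face, pointing straight out from the fence within 0.08 rad, at rest (angle between tube's own z axis and vertical between 1.51 and 1.63 rad and x of tube in the frame of jig between -0.004 and 0.007 m and x of tube_mouth in the frame of jig above 0.16 m and y of tube in the frame of jig between -0.035 and 0.035 m and z of tube in the frame of jig between 0.035 and 0.046 m and angle between the z axis of tube and the x axis of jig, either way round below 0.08 rad and linear speed of tube below 0.02 m/s); the robot touches nothing.
It fails at once if the tube falls or is dropped: it turns faster than 4 rad/s (angular speed of tube above 4 rad/s).
It fails at once if the tube is lifted: both its toe and heel edges are more than 20 mm above the plate (height (world z) of each of tube_toe, tube_heel above 0.03 m).
It fails at once if another thing on the table is moved more than 20 mm (distance of any of short_tube, can, handle_block, belt_roll, wrench, brush, mug from where it was at the start of the episode above 0.02 m).
It also fails if it takes over 66 s, if anything falls off the work surface, if the arm or the gripper's body presses on something with over 40 N, if the wrist force passes 120 N, or if a joint passes its speed limit or range.

## Working session

There is one attempt and no reset: what is moved stays moved. The work goes in short steps, Python scripts to look and compute and a tool call to move; the robot and the scene stay as the last step left them, time stands still between calls to the robot, and variables do not carry over. Pictures are saved under pics/ and viewed, and the job is handed in when it is done.

Besides the shell and the picture viewer there is one more tool, called by a JSON object that holds its "method" and its "body", one argument or row to a line. move_arm: Moves the arm, as the interface text tells. Its arguments: {"type":"object","properties":{"motion":{"type":"array","items":{"type":"array"}},"grip_force":{"type":"number"}},"required":["motion"]}

```bash
mkdir -p pics; ls
cat > h.py <<'E'
import numpy as np,cv2
from station import status, eyes, arm, finder
from scipy.spatial.transform import Rotation as R
def grab(n,f):
    im=eyes.grab_frame(n); cv2.imwrite('pics/'+f,im[:,:,::-1]); return im
def ray(n,u,v):
    c=eyes.camera_info(n); x=(u-c['cx'])/c['fx']; y=(v-c['cy'])/c['fy']
    a,b=x,y
    for _ in range(30):
        r2=a*a+b*b; a,b=x/(1+c['k1']*r2),y/(1+c['k1']*r2)
    T=np.array(c['cam_to_world']); return T[:3,3],T[:3,:3]@np.array([a,b,1.])
def atz(n,u,v,z):
    o,d=ray(n,u,v); return o+d*(z-o[2])/d[2]
def proj(n,p):
    c=eyes.camera_info(n);T=np.array(c['cam_to_world']); q=T[:3,:3].T@(np.array(p)-T[:3,3]); a,b=q[0]/q[2],q[1]/q[2]; s=1+c['k1']*(a*a+b*b)
    return np.array([c['cx']+c['fx']*a*s,c['cy']+c['fy']*b*s])
E
python3 - <<'E'
from h import *
grab('side','s0.png');grab('top','t0.png')
for n in('side','top'):
    print(n,eyes.camera_info(n))
    for q in('tube','jig'): print(q,finder.recognise(q,n))
s=status.state();print(s)
print(R.from_rotvec(s['eef_rot']).as_matrix())
E
```

```text
pics
side {'fx': 461.590173740347, 'fy': 461.590173740347, 'cx': 314.76946109480446, 'cy': 227.9748534690934, 'k1': -0.07316451855578554, 'cam_to_world': array([[-0.89223759,  0.26441666, -0.36605453,  0.94124565],
       [ 0.45130548,  0.54969776, -0.70296212,  0.76832017],
       [ 0.01534446, -0.79241164, -0.60979369,  0.7887823 ],
       [ 0.        ,  0.        ,  0.        ,  1.        ]])}
tube [{'rect': [337.1, 144.4, 370.6, 208.2], 'score': 0.85}, {'rect': [243.2, 148.9, 274.5, 211.3], 'score': 0.84}, {'rect': [283.4, 179.4, 316.8, 247.3], 'score': 0.81}, {'rect': [210.9, 182.9, 248.2, 250.2], 'score': 0.69}]
jig [{'rect': [263.9, 207.3, 368.5, 289.3], 'score': 0.72}]
top {'fx': 503.3792309461036, 'fy': 503.3792309461036, 'cx': 323.2396430693435, 'cy': 241.74223848115088, 'k1': -0.014543792562585152, 'cam_to_world': array([[-0.00808706, -0.99295505,  0.11821532,  0.36866667],
       [-0.9999326 ,  0.00704517, -0.00922872,  0.00703393],
       [ 0.00833085, -0.11828199, -0.9929451 ,  1.4811319 ],
       [ 0.        ,  0.        ,  0.        ,  1.        ]])}
tube [{'rect': [3
[... 370 characters left out ...]
e-05,
       -1.22409281e+00, -2.88098890e-01]), 'joint_vel': array([ 0.00015211, -0.00188999,  0.00375572,  0.00179071, -0.00053219,
       -0.00239298]), 'tau': array([-3.14119161e-04, -5.81809545e+01,  2.92816561e+01,  6.99002266e+00,
        9.27800807e-03, -1.12195526e-04]), 'position': array([ 0.29030643, -0.60918831,  0.19693141]), 'eef_rot': array([-1.52824276,  0.96469679,  1.52920704]), 'force': array([ 0.2796197 ,  0.0790106 , -0.01036254]), 'torque': array([0.00613582, 0.01695101, 0.03118978]), 'finger_gap': 0.08767369396451696}
[[-3.33930040e-04 -9.02722817e-01 -4.30222505e-01]
 [ 4.70299112e-04 -4.30222623e-01  9.02722700e-01]
 [-9.99999834e-01  9.91129656e-05  5.68213997e-04]]
```

View pics/s0.png

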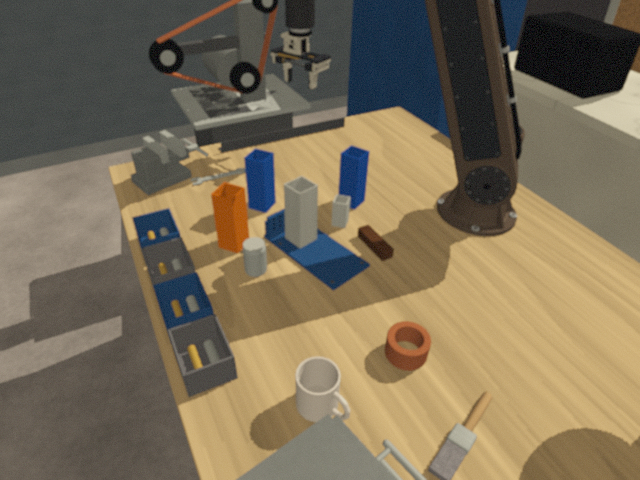

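View pics/t0.png

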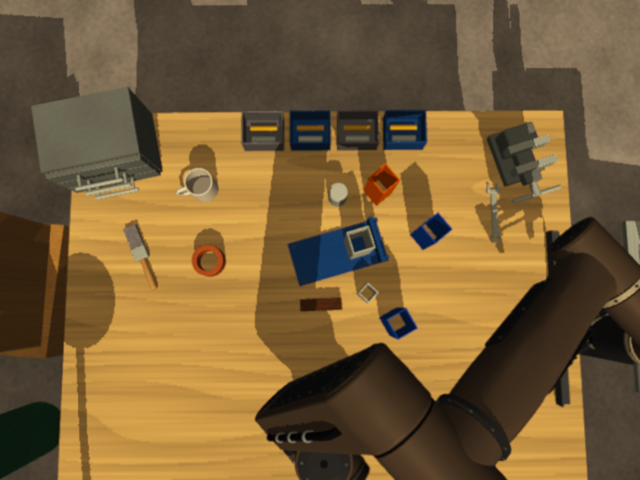

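Run:
```python
import cv2
a=cv2.imread('pics/s0.png')[120:310,190:400];cv2.imwrite('pics/s0c.png',cv2.resize(a,None,fx=3,fy=3,interpolation=cv2.INTER_CUBIC))
a=cv2.imread('pics/t0.png')[150:350,260:460];cv2.imwrite('pics/t0c.png',cv2.resize(a,None,fx=3,fy=3,interpolation=cv2.INTER_CUBIC))
```

```text
(no output)
```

View pics/s0c.png

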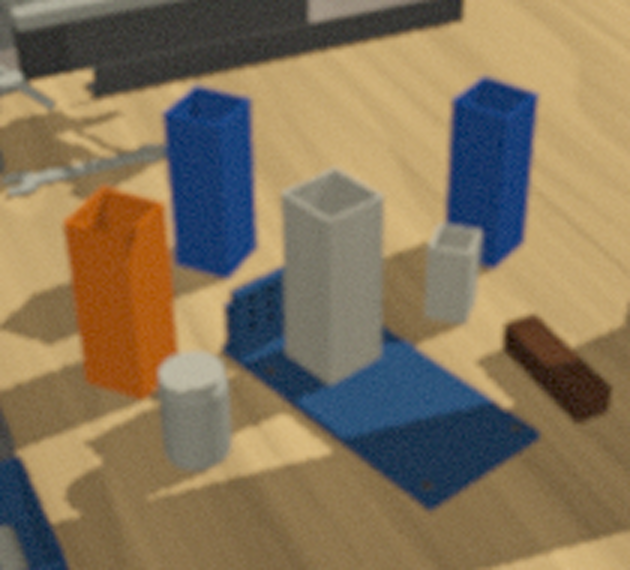

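View pics/t0c.png

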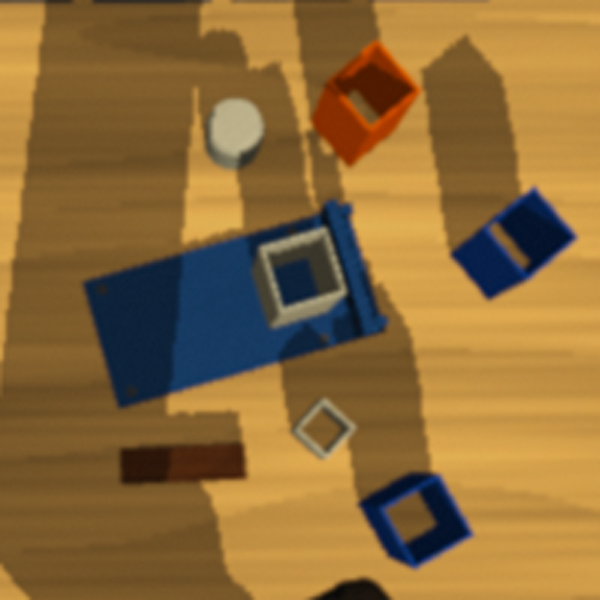

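The tube is the grey one: side (301,212), top (360,242). Possible confusions are the blue tubes at side (260,180) and (353,177), the orange one at (231,217), and the small grey short_tube at (342,212). The crops confirm it: grey, standing on the blue plate in front of the perforated fence.

Run:
```python
import cv2
a=cv2.imread('pics/s0.png')[170:300,255:375];cv2.imwrite('pics/s0d.png',cv2.resize(a,None,fx=5,fy=4.6,interpolation=cv2.INTER_CUBIC))
a=cv2.imread('pics/t0.png')[210:295,280:400];cv2.imwrite('pics/t0d.png',cv2.resize(a,None,fx=6,fy=6,interpolation=cv2.INTER_CUBIC))
```

```text
(no output)
```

View pics/s0d.png

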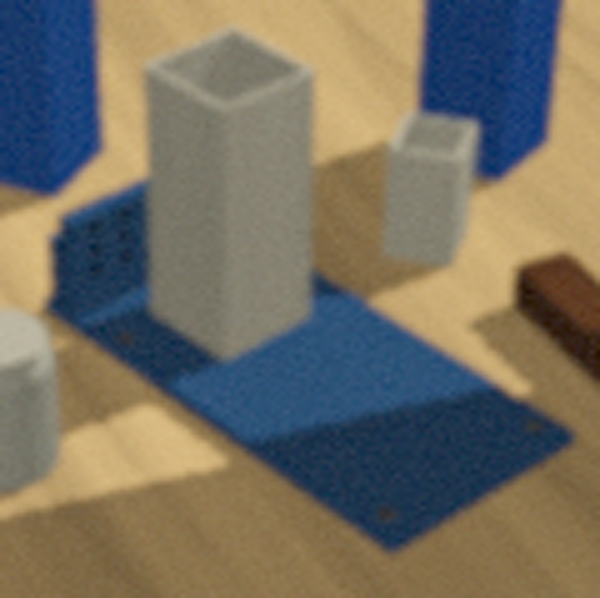

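View pics/t0d.png

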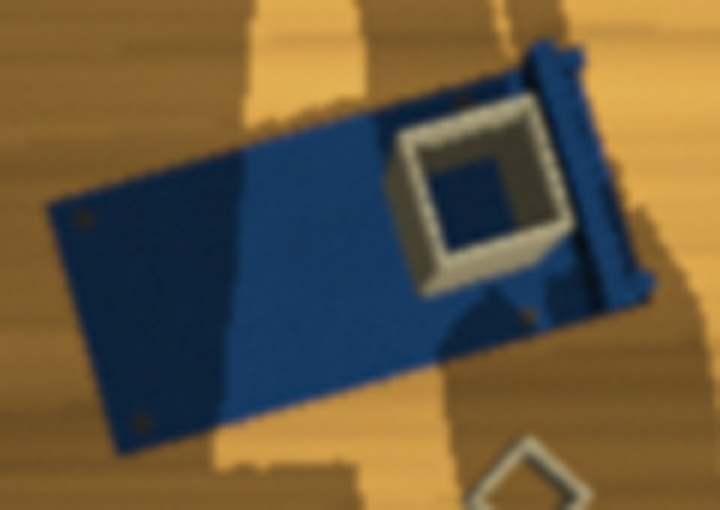

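```bash
cat > fit.py <<'E'
from h import *
from scipy.optimize import least_squares
T=lambda x,y:('top',280+x/6,210+y/6)
S=lambda x,y:('side',255+x/5,170+y/4.6)
def P(p,l): 
    c,s=np.cos(p[2]),np.sin(p[2]); return [p[0]+c*l[0]-s*l[1],p[1]+s*l[0]+c*l[1],l[2]]
# x axis of jig points ~ +y world (left in image); jig +y -> -x world (down in image)
J=[((.242,.065,.01),T(120,455)),((.242,-.065,.01),T(48,205)),((.242,.065,.01),S(573,437)),((.242,-.065,.01),S(392,550)),
   ]
J+= [((0,-.065,.08),T(530,50)),((0,.065,.08),T(612,303)),((-.012,.065,.08),T(650,295))]
tb=[((.03,.03),T(440,268)),((.03,-.03),T(398,130)),((-.03,-.03),T(535,93)),((-.03,.03),T(575,222)),
    ((.03,.03),S(312,72)),((.03,-.03),S(230,105)),((-.03,-.03),S(148,68)),((-.03,.03),S(232,32))]
tb=[((a,b,.18),o) for (a,b),o in tb]+[((.03,.03,.01),S(312,312)),((.03,-.03,.01),S(228,360)),((-.03,-.03,.01),S(150,310)),((.03,.03,.01),T(425,297))]
def fit(D,flip):
    D=[((a,b*flip,c),o) for (a,b,c),o in D]
    f=lambda p:np.concatenate([proj(o[0],P(p,l))-o[1:] for l,o in D])
    r=least_squares(f,[.37,-.1,1.7],loss='soft_l1'); return r.x,r.cost,f(r.x).reshape(-1,2).round(1)
for D in(J,tb):
    for fl in(1,-1):
        x,c,r=fit(D,fl);print(fl,x,c);
        if c<100:print(r.tolist())
E
python3 fit.py
```

```text
1 [ 0.5434747  -0.15235272  1.84848261] 4.348401861487494
[[-0.2, 0.1], [-0.4, -0.8], [0.4, -1.4], [-0.1, -1.5], [0.2, -1.7], [0.2, 0.2], [-2.1, 0.3]]
-1 [ 0.42877141 -0.15079543  1.20623625] 282.19109937106015
1 [ 0.52761474 -0.10441525  1.87746392] 4.426742769046292
[[0.7, -0.3], [0.5, 0.9], [-0.6, 0.1], [0.1, 0.3], [0.7, -0.7], [-0.7, 1.3], [-0.9, -0.4], [0.1, -1.2], [-0.5, 0.9], [-0.1, 0.3], [0.3, 0.7], [-0.8, 0.3]]
-1 [ 0.52723956 -0.10379915  0.34076563] 249.59599762996532
```

```bash
cat >> h.py <<'E'
JO=np.array([.5435,-.1523]);JY=1.8485;jx=np.array([np.cos(JY),np.sin(JY)]);jy=np.array([-jx[1],jx[0]])
def tojig(p): d=np.array(p[:2])-JO; return np.array([d@jx,d@jy])
def toworld(a,b): return JO+a*jx+b*jy
def show():
    s=status.state();M=R.from_rotvec(s['eef_rot']).as_matrix()
    print('t',round(s['time'],2),'pos',s['position'].round(4),'jig',tojig(s['position']).round(4),'F',s['force'].round(2),'gap',round(s['finger_gap'],4),'zaxis yaw-jigy',round(float((np.arctan2(M[1,2],M[0,2])-JY-np.pi/2+np.pi/2)%np.pi-np.pi/2),4),'q',s['joint_positions'].round(2))
    return s,M
def shift(s,M,tgt): return (M.T@(np.array(tgt)-s['position'])).round(4)
E
python3 - <<'E'
from h import *
for n,u,v,z in [('can',338,191,.085),('short',367.5,292.5,.08),('blk',321,304,.03),('tube',359.5,240,.18)]:
    p=atz('top',u,v,z);print(n,p.round(3),tojig(p).round(3))
for n,u,v in[('orange',385,180),('blue',430,230),('blue2',399,322)]:
    p=atz('top',u,v,.15);print(n,p.round(3),tojig(p).round(3))
tc=np.array([.5276,-.1044]);print(tojig(tc), 'grip target world',tc)
s,M=show();print(M.round(3)); print(shift(s,M,[.5276,-.1044,.21]))
E
```

```text
can [ 0.679 -0.049  0.085] [ 0.062 -0.159]
short [ 0.393 -0.128  0.08 ] [0.065 0.138]
blk [0.362 0.001 0.03 ] [0.198 0.132]
tube [ 0.527 -0.1    0.18 ] [0.055 0.001]
orange [ 0.694 -0.174  0.15 ] [-0.062 -0.139]
blue [ 0.557 -0.291  0.15 ] [-0.137  0.025]
blue2 [ 0.314 -0.202  0.15 ] [0.015 0.234]
[0.05042379 0.00215914] grip target world [ 0.5276 -0.1044]
t 0.3 pos [ 0.2903 -0.6092  0.1969] jig [-0.37    0.3687] F [ 0.28  0.08 -0.01] gap 0.0877 zaxis yaw-jigy -1.4038 q [-0.84  0.36  0.01 -0.   -1.22 -0.29]
[[-0.    -0.903 -0.43 ]
 [ 0.    -0.43   0.903]
 [-1.     0.     0.001]]
[-0.0129 -0.4314  0.3536]
```

{"method": "move_arm", "body": {
  "motion": [
    [[-0.035,0,0],0,100],
    [[-0.035,0,0],0,100],
    [[0,-0.03,0.025],0,100],
    [[0,-0.03,0.025],0,100],
    [[0,-0.03,0.025],0,100]
  ]
}}

```text
time: 0.72
position: [0.3395, -0.502, 0.2674]
eef_rot: [-1.528, 0.966, 1.527]
force: [1.7, 0.5, -0.6]
finger_gap: 0.0874
```

{"method": "move_arm", "body": {
  "motion": [
    [[0,-0.03,0.025],0,100],
    [[0,-0.03,0.025],0,100],
    [[0,-0.03,0.025],0,100],
    [[0,-0.03,0.025],0,100],
    [[0,-0.03,0.025],0,100]
  ]
}}

```text
time: 1.13
position: [0.4213, -0.3238, 0.2675]
eef_rot: [-1.529, 0.965, 1.528]
force: [0.8, -0.4, -0.0]
finger_gap: 0.0875
```

{"method": "move_arm", "body": {
  "motion": [
    [[0,-0.03,0.025],0,100],
    [[0,-0.03,0.025],0,100],
    [[0,-0.03,0.025],0,100],
    [[0,0,0],-0.12,100],
    [[0,0,0],-0.12,100]
  ]
}}

```text
time: 1.55
position: [0.4709, -0.2168, 0.2674]
eef_rot: [-1.699, 0.797, 1.699]
force: [0.1, -1.0, 0.1]
finger_gap: 0.0874
```

```bash
python3 -c "
from h import *
show()"
```

```text
t 1.55 pos [ 0.4709 -0.2168  0.2674] jig [-0.0422  0.0875] F [ 0.1  -0.95  0.14] gap 0.0874 zaxis yaw-jigy -1.155 q [-0.05  0.06 -0.21 -0.   -1.3  -0.82]
```

{"method": "move_arm", "body": {
  "motion": [
    [[0,0,0],-0.12,100],
    [[0,0,0],-0.12,100],
    [[0,0,0],-0.12,100],
    [[0,0,0],-0.12,100],
    [[0,0,0],-0.12,100]
  ]
}}

```text
time: 1.97
position: [0.4699, -0.219, 0.2673]
eef_rot: [-2.072, 0.292, 2.071]
force: [-0.1, -0.4, 0.2]
finger_gap: 0.0878
```

{"method": "move_arm", "body": {
  "motion": [
    [[0,0,0],-0.12,100],
    [[0,0,0],-0.12,100],
    [[0,0,0],-0.12,100],
    [[0,0,0],-0.12,100],
    [[0,0,0],-0.095,100]
  ]
}}

```text
time: 2.38
position: [0.4699, -0.219, 0.2673]
eef_rot: [2.063, 0.307, -2.063]
force: [0.2, -0.6, -0.6]
finger_gap: 0.0878
```

```bash
python3 -c "
from h import *
s,M=show();print(M.round(3),shift(s,M,[.5276,-.1044,.26]));grab('top','t1.png');grab('side','s1.png')"
```

```text
t 2.38 pos [ 0.4699 -0.219   0.2673] jig [-0.044   0.0891] F [ 0.22 -0.61 -0.56] gap 0.0878 zaxis yaw-jigy 0.0175 q [-0.06  0.06 -0.21 -0.   -1.3   0.35]
[[ 0.     0.291 -0.957]
 [ 0.    -0.957 -0.291]
 [-1.    -0.    -0.   ]] [ 0.0073 -0.0929 -0.0886]
```

View pics/t1.png

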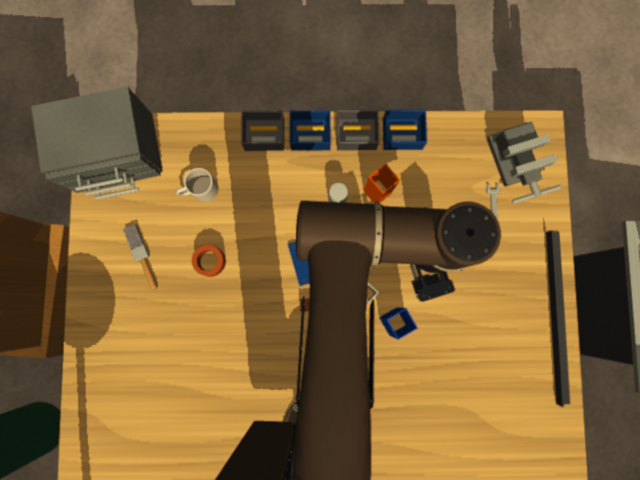

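View pics/s1.png

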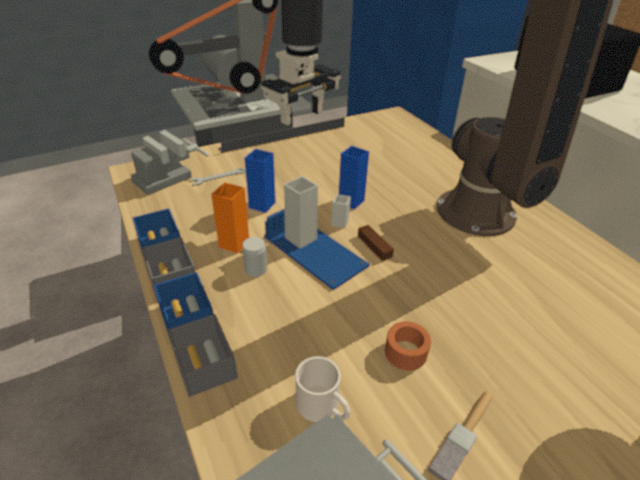

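The arm hides the tube from the top camera at (340,240). The side view still shows it, with the gripper at (300,95) behind it. I'll move over the tube.

{"method": "move_arm", "body": {
  "motion": [
    [[0,-0.023,-0.022],0,100],
    [[0,-0.023,-0.022],0,100],
    [[0,-0.023,-0.022],0,100],
    [[0,-0.023,-0.022],0,100],
    [[0,0,0],0,100]
  ]
}}

```text
time: 2.9
position: [0.53, -0.1023, 0.2669]
eef_rot: [2.068, 0.3, -2.067]
force: [-0.6, -0.3, -0.2]
finger_gap: 0.0881
```

```bash
python3 -c "
from h import *
s,M=show();print(shift(s,M,[.5276,-.1044,.26]));a=grab('side','s2.png')
cv2.imwrite('pics/s2c.png',cv2.resize(a[60:300,200:400,::-1],None,fx=2.5,fy=2.5,interpolation=cv2.INTER_CUBIC))
print(proj('side',s['position']))"
```

```text
t 2.9 pos [ 0.53   -0.1023  0.2669] jig [ 0.0518 -0.0008] F [-0.63 -0.32 -0.25] gap 0.0881 zaxis yaw-jigy 0.0099 q [ 0.17  0.1  -0.17 -0.   -1.3   0.12]
[0.0069 0.0013 0.0029]
[300.27045142 153.91247384]
```

View pics/s2c.png

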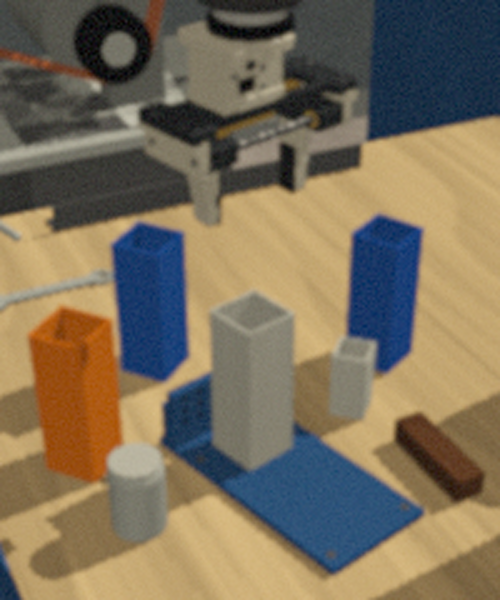

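The fingers, at crop (205,210) and (293,180), straddle the tube in y. I'll descend.

{"method": "move_arm", "body": {
  "motion": [
    [[0.025,0,0.003],0,100],
    [[0.025,0,0],0,100],
    [[0.025,0,0],0,100],
    [[0.025,0,0],0,100],
    [[0.025,0,0],0,100]
  ]
}}

```text
time: 3.37
position: [0.5248, -0.1073, 0.1415]
eef_rot: [2.069, 0.297, -2.068]
force: [0.1, -0.6, 1.4]
finger_gap: 0.0876
```

```bash
python3 -c "
from h import *
s,M=show();a=grab('side','s3.png')
cv2.imwrite('pics/s3c.png',cv2.resize(a[100:300,220:380,::-1],None,fx=3,fy=3,interpolation=cv2.INTER_CUBIC))
"
```

```text
t 3.37 pos [ 0.5248 -0.1073  0.1415] jig [0.0484 0.0057] F [ 0.06 -0.65  1.4 ] gap 0.0876 zaxis yaw-jigy 0.0079 q [ 0.16  0.17 -0.38  0.   -1.02  0.12]
```

View pics/s3c.png

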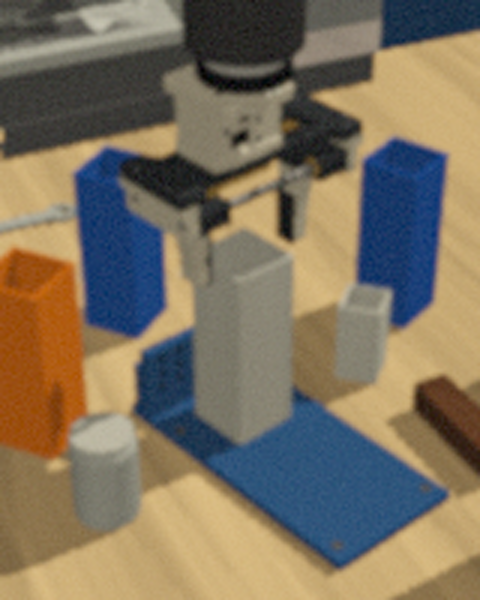

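{"method": "move_arm", "body": {
  "motion": [
    [[0,0,-0.003],0,85],
    [[0,0,0],0,78],
    [[0,0,0],0,72],
    [[0,0,0],0,66],
    [[0,0,0],0,60]
  ],
  "grip_force": 6
}}

```text
time: 3.83
position: [0.529, -0.1058, 0.1437]
eef_rot: [2.069, 0.3, -2.064]
force: [-0.1, -0.1, 0.7]
finger_gap: 0.0599
```

{"method": "move_arm", "body": {
  "motion": [
    [[0,0,0],0,55],
    [[0,0,0],0,55],
    [[0,0,0],0,55]
  ]
}}

```text
time: 4.08
position: [0.5293, -0.1058, 0.1435]
eef_rot: [2.069, 0.3, -2.063]
force: [0.7, -0.2, 5.7]
finger_gap: 0.06
```

```bash
python3 -c "
from h import *
s,M=show();a=grab('side','s4.png')
cv2.imwrite('pics/s4c.png',cv2.resize(a[100:300,220:380,::-1],None,fx=3,fy=3,interpolation=cv2.INTER_CUBIC))
"
```

```text
t 4.08 pos [ 0.5293 -0.1058  0.1435] jig [0.0486 0.0009] F [ 0.68 -0.2   5.71] gap 0.06 zaxis yaw-jigy 0.0116 q [ 0.17  0.18 -0.37  0.   -1.02  0.12]
```

View pics/s4c.png

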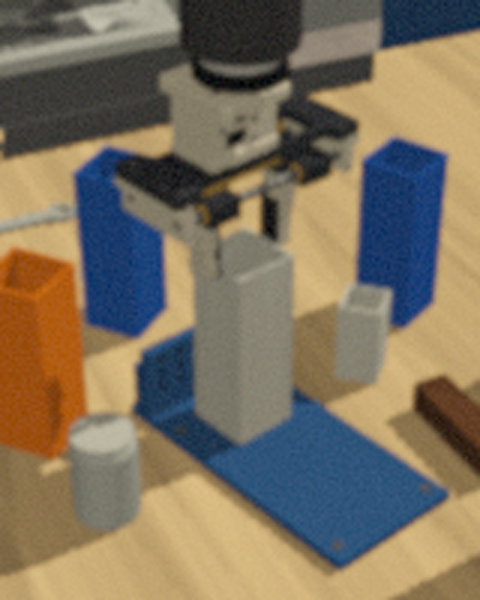

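```bash
python3 -c "
import numpy as np
r,a=.1557,.2037
th=0;x=r*np.sin(-a);z=r*np.cos(a);cx,cz=x,z
k=0
while th<np.pi/2-1e-6:
    th=min(th+.04,np.pi/2);X=r*np.sin(th-a);Z=r*np.cos(th-a)
    dy=round(-(X-cx),4);dx=round(-(Z-cz),4);cx-=dy;cz-=dx;k+=1
    print(k,round(th,3),[dx,dy,0])
"
```

```text
1 0.04 [np.float64(-0.0011), np.float64(-0.0061), 0]
2 0.08 [np.float64(-0.0009), np.float64(-0.0062), 0]
3 0.12 [np.float64(-0.0007), np.float64(-0.0062), 0]
4 0.16 [np.float64(-0.0004), np.float64(-0.0062), 0]
5 0.2 [np.float64(-0.0001), np.float64(-0.0062), 0]
6 0.24 [np.float64(0.0001), np.float64(-0.0062), 0]
7 0.28 [np.float64(0.0003), np.float64(-0.0063), 0]
8 0.32 [np.float64(0.0006), np.float64(-0.0062), 0]
9 0.36 [np.float64(0.0009), np.float64(-0.0061), 0]
10 0.4 [np.float64(0.0011), np.float64(-0.0062), 0]
11 0.44 [np.float64(0.0013), np.float64(-0.006), 0]
12 0.48 [np.float64(0.0016), np.float64(-0.0061), 0]
13 0.52 [np.float64(0.0018), np.float64(-0.0059), 0]
14 0.56 [np.float64(0.0021), np.float64(-0.0059), 0]
15 0.6 [np.float64(0.0022), np.float64(-0.0058), 0]
16 0.64 [np.float64(0.0026), np.float64(-0.0057), 0]
17 0.68 [np.float64(0.0027), np.float64(-0.0056), 0]
18 0.72 [np.float64(0.003), np.float64(-0.0055), 0]
19 0.76 [np.float64(0.0032), np.float64(-0.0053), 0]
20 0.8 [np.float64(0.0034), np.float64(-0.0052), 0]
21 0.84 [np.float64(0.0036), np.float64(-0.0051), 
[... 301 characters left out ...]
at64(-0.004), 0]
28 1.12 [np.float64(0.0049), np.float64(-0.0039), 0]
29 1.16 [np.float64(0.005), np.float64(-0.0037), 0]
30 1.2 [np.float64(0.0052), np.float64(-0.0035), 0]
31 1.24 [np.float64(0.0053), np.float64(-0.0033), 0]
32 1.28 [np.float64(0.0054), np.float64(-0.003), 0]
33 1.32 [np.float64(0.0055), np.float64(-0.0029), 0]
34 1.36 [np.float64(0.0057), np.float64(-0.0026), 0]
35 1.4 [np.float64(0.0057), np.float64(-0.0024), 0]
36 1.44 [np.float64(0.0059), np.float64(-0.0022), 0]
37 1.48 [np.float64(0.0059), np.float64(-0.0019), 0]
38 1.52 [np.float64(0.006), np.float64(-0.0017), 0]
39 1.56 [np.float64(0.006), np.float64(-0.0014), 0]
40 1.571 [np.float64(0.0017), np.float64(-0.0004), 0]
```

{"method": "move_arm", "body": {
  "motion": [
    [[-0.001,-0.006,0],0,55],
    [[-0.001,-0.006,0],0,55],
    [[-0.0006,-0.006,0],0,55],
    [[-0.0004,-0.006,0],0,55],
    [[0,-0.006,0],0,55]
  ],
  "grip_force": 6
}}

```text
time: 4.55
position: [0.5197, -0.0763, 0.1457]
eef_rot: [2.067, 0.301, -2.065]
force: [0.8, 0.3, 5.8]
finger_gap: 0.06
```

```bash
python3 -c "
from h import *
s,M=show();a=grab('side','s5.png')
cv2.imwrite('pics/s5c.png',cv2.resize(a[100:300,220:380,::-1],None,fx=3,fy=3,interpolation=cv2.INTER_CUBIC))
"
```

```text
t 4.55 pos [ 0.5197 -0.0763  0.1457] jig [0.0796 0.0021] F [0.83 0.25 5.79] gap 0.06 zaxis yaw-jigy 0.0117 q [ 0.23  0.15 -0.39  0.   -1.03  0.06]
```

View pics/s5c.png

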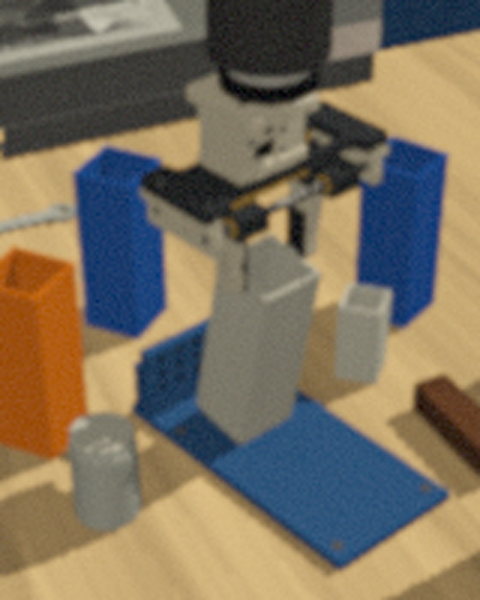

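Tilting about a fixed toe at crop (245,440). I'll continue.

{"method": "move_arm", "body": {
  "motion": [
    [[-0.0004,-0.006,0],0,55],
    [[0,-0.0062,0],0,55],
    [[0.0002,-0.0062,0],0,55],
    [[0.0008,-0.0062,0],0,55],
    [[0.001,-0.0062,0],0,55]
  ]
}}

```text
time: 5.02
position: [0.5102, -0.0468, 0.1433]
eef_rot: [2.065, 0.301, -2.067]
force: [0.7, 0.4, 0.4]
finger_gap: 0.0597
```

```bash
python3 -c "
from h import *
s,M=show();a=grab('side','s6.png')
cv2.imwrite('pics/s6c.png',cv2.resize(a[100:300,220:380,::-1],None,fx=3,fy=3,interpolation=cv2.INTER_CUBIC))
"
```

```text
t 5.02 pos [ 0.5102 -0.0468  0.1433] jig [0.1106 0.0031] F [0.7  0.36 0.45] gap 0.0597 zaxis yaw-jigy 0.0114 q [ 0.29  0.14 -0.42 -0.   -1.02 -0.  ]
```

View pics/s6c.png

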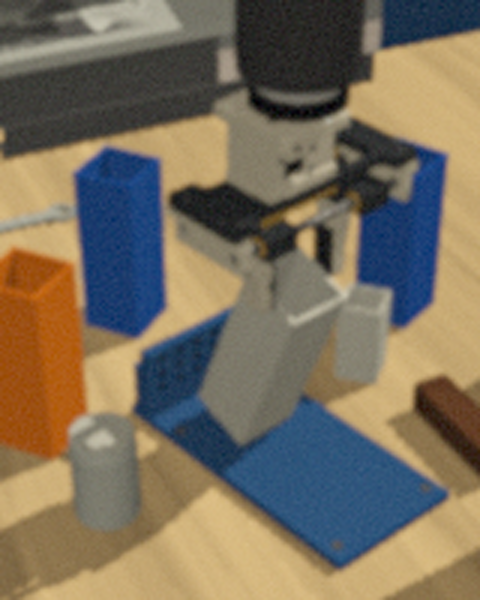

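{"method": "move_arm", "body": {
  "motion": [
    [[0.0013,-0.006,0],0,55],
    [[0.0016,-0.006,0],0,55],
    [[0.0018,-0.006,0],0,55],
    [[0.002,-0.0058,0],0,55],
    [[0.0023,-0.0058,0],0,55]
  ]
}}

```text
time: 5.48
position: [0.5026, -0.0184, 0.1348]
eef_rot: [2.067, 0.301, -2.065]
force: [1.0, 1.1, 4.6]
finger_gap: 0.0601
```

```bash
python3 -c "
from h import *
s,M=show();a=grab('side','s7.png')
cv2.imwrite('pics/s7c.png',cv2.resize(a[100:300,220:380,::-1],None,fx=3,fy=3,interpolation=cv2.INTER_CUBIC))
"
```

```text
t 5.48 pos [ 0.5026 -0.0184  0.1348] jig [0.14   0.0026] F [0.96 1.08 4.6 ] gap 0.0601 zaxis yaw-jigy 0.0115 q [ 0.35  0.13 -0.45  0.   -0.99 -0.07]
```

View pics/s7c.png

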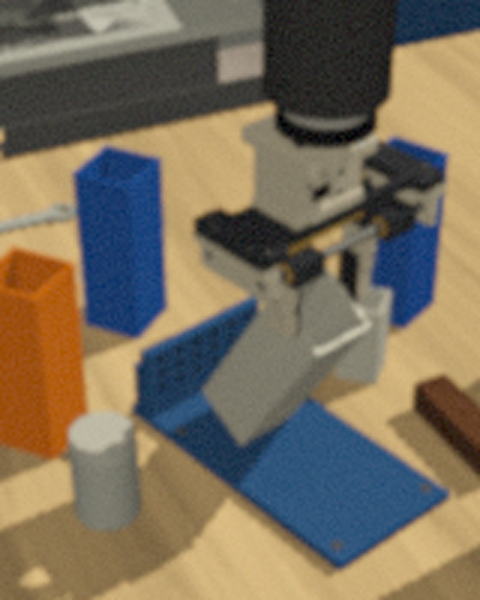

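{"method": "move_arm", "body": {
  "motion": [
    [[0.0025,-0.0057,0],0,55],
    [[0.0027,-0.0056,0],0,55],
    [[0.003,-0.0055,0],0,55],
    [[0.0032,-0.0053,0],0,55],
    [[0.0034,-0.0052,0],0,55]
  ]
}}

```text
time: 5.95
position: [0.495, 0.0081, 0.1201]
eef_rot: [2.068, 0.302, -2.065]
force: [0.7, 3.3, 4.6]
finger_gap: 0.0599
```

{"method": "move_arm", "body": {
  "motion": [
    [[0.0036,-0.0051,0],0,55],
    [[0.0038,-0.005,0],0,55],
    [[0.004,-0.0047,0],0,55],
    [[0.0042,-0.0046,0],0,55],
    [[0.0044,-0.0045,0],0,55]
  ]
}}

```text
time: 6.37
position: [0.4875, 0.0306, 0.0995]
eef_rot: [2.066, 0.301, -2.066]
force: [-0.3, 1.7, 2.4]
finger_gap: 0.0603
```

```bash
python3 -c "
from h import *
s,M=show();a=grab('side','s8.png')
cv2.imwrite('pics/s8c.png',cv2.resize(a[100:300,220:380,::-1],None,fx=3,fy=3,interpolation=cv2.INTER_CUBIC))
"
```

```text
t 6.37 pos [0.4875 0.0306 0.0995] jig [0.1912 0.0037] F [-0.34  1.75  2.44] gap 0.0603 zaxis yaw-jigy 0.0115 q [ 0.47  0.14 -0.53 -0.   -0.9  -0.18]
```

View pics/s8c.png

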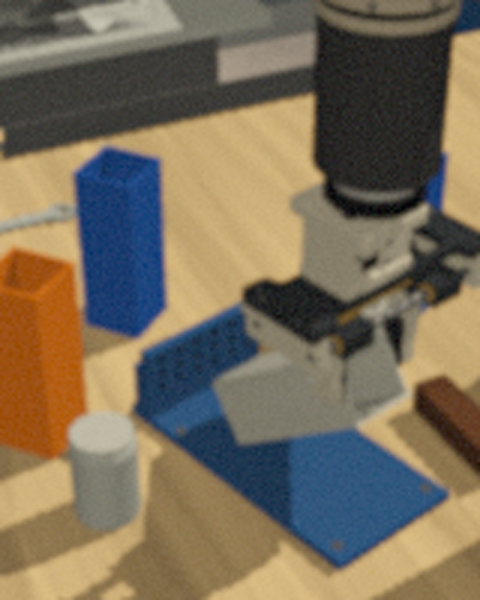

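{"method": "move_arm", "body": {
  "motion": [
    [[0.0045,-0.0043,0],0,55],
    [[0.0047,-0.004,0],0,55],
    [[0.0048,-0.0039,0],0,55],
    [[0.005,-0.0037,0],0,55],
    [[0.0052,-0.0035,0],0,55]
  ]
}}

```text
time: 6.83
position: [0.4818, 0.0487, 0.0749]
eef_rot: [2.066, 0.3, -2.067]
force: [-1.6, 1.5, -0.5]
finger_gap: 0.0602
```

```bash
python3 -c "
from h import *
s,M=show();a=grab('side','s9.png')
cv2.imwrite('pics/s9c.png',cv2.resize(a[100:300,220:380,::-1],None,fx=3,fy=3,interpolation=cv2.INTER_CUBIC))
"
```

```text
t 6.83 pos [0.4818 0.0487 0.0749] jig [0.2102 0.0042] F [-1.62  1.51 -0.47] gap 0.0602 zaxis yaw-jigy 0.0111 q [ 0.51  0.17 -0.56 -0.   -0.84 -0.22]
```

View pics/s9c.png

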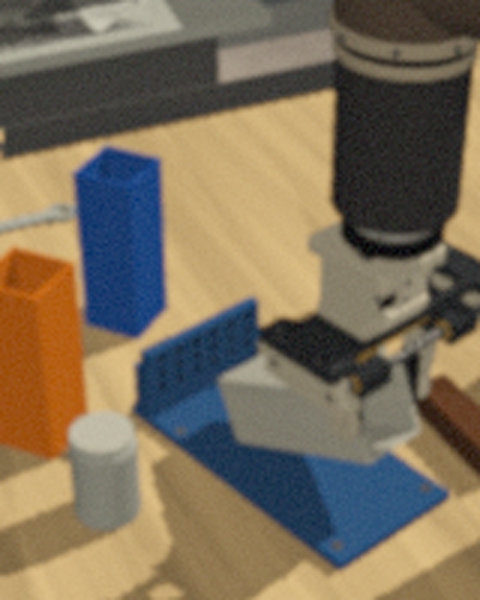

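{"method": "move_arm", "body": {
  "motion": [
    [[0.0053,-0.0033,0],0,55],
    [[0.0054,-0.003,0],0,55],
    [[0.0055,-0.0029,0],0,55],
    [[0.0056,-0.0026,0],0,55],
    [[0.0056,-0.0024,0],0,55]
  ]
}}

```text
time: 7.3
position: [0.478, 0.0623, 0.0476]
eef_rot: [2.066, 0.301, -2.067]
force: [-0.1, 1.6, -0.7]
finger_gap: 0.06
```

```bash
python3 -c "
from h import *
s,M=show();a=grab('side','s10.png')
cv2.imwrite('pics/s10c.png',cv2.resize(a[100:300,220:380,::-1],None,fx=3,fy=3,interpolation=cv2.INTER_CUBIC))
"
```

```text
t 7.3 pos [0.478  0.0623 0.0476] jig [0.2243 0.0042] F [-0.1   1.59 -0.69] gap 0.06 zaxis yaw-jigy 0.0112 q [ 0.54  0.2  -0.6  -0.   -0.77 -0.25]
```

View pics/s10c.png

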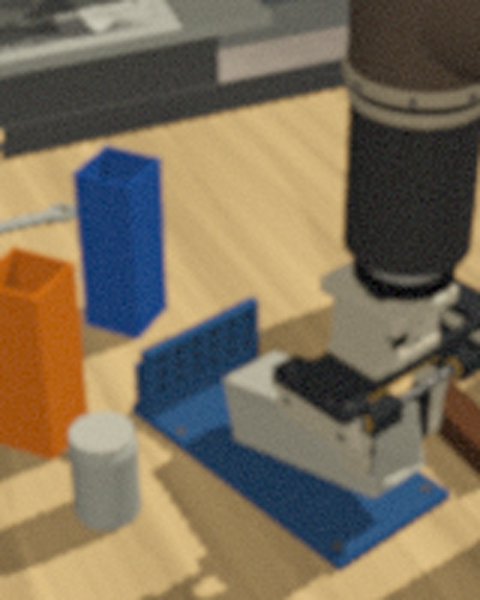

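{"method": "move_arm", "body": {
  "motion": [
    [[0.0055,-0.0022,0],0,55],
    [[0.0055,-0.0019,0],0,55],
    [[0.005,-0.0015,0],0,55],
    [[0.004,-0.001,0],0,55],
    [[0.002,-0.0005,0],0,55]
  ]
}}

```text
time: 7.77
position: [0.4758, 0.0689, 0.0256]
eef_rot: [2.065, 0.3, -2.067]
force: [-0.2, 0.7, -0.2]
finger_gap: 0.0602
```

{"method": "move_arm", "body": {
  "motion": [
    [[0.001,0,0],0,55],
    [[0.001,0,0],0,55],
    [[0.001,0,0],0,55]
  ]
}}

```text
time: 8.02
position: [0.4762, 0.0689, 0.0233]
eef_rot: [2.066, 0.301, -2.066]
force: [-2.0, 1.3, -1.0]
finger_gap: 0.0597
```

```bash
python3 -c "
from h import *
s,M=show();a=grab('side','s11.png')
cv2.imwrite('pics/s11c.png',cv2.resize(a[140:300,220:400,::-1],None,fx=4,fy=3.7,interpolation=cv2.INTER_CUBIC))
"
```

```text
t 8.02 pos [0.4762 0.0689 0.0233] jig [0.2312 0.0041] F [-1.96  1.34 -0.95] gap 0.0597 zaxis yaw-jigy 0.0112 q [ 0.55  0.24 -0.63  0.   -0.7  -0.26]
```

View pics/s11c.png

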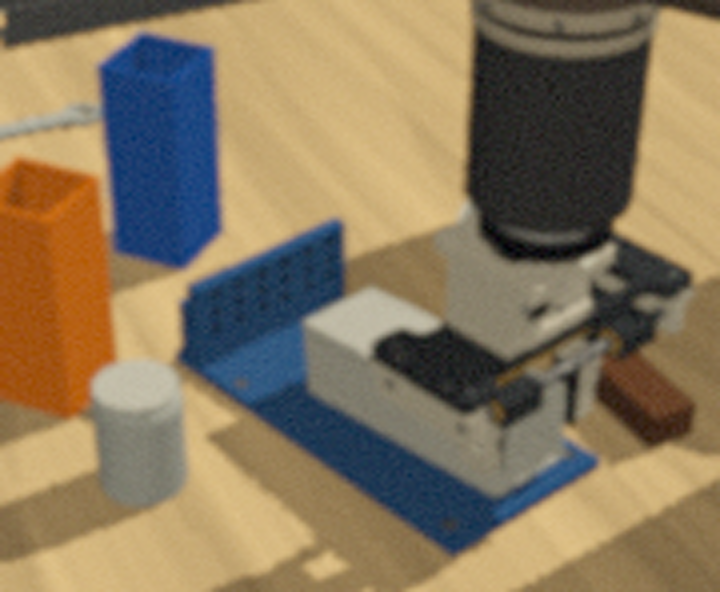

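{"method": "move_arm", "body": {
  "motion": [
    [[0.001,0,0],0,55],
    [[0.001,0,0],0,55],
    [[0.001,0,0],0,55]
  ]
}}

```text
time: 8.32
position: [0.4763, 0.069, 0.0203]
eef_rot: [2.067, 0.301, -2.066]
force: [-0.5, 0.6, -0.4]
finger_gap: 0.0602
```

```bash
cat > fitl.py <<'E'
from h import *
import sys
s,M=show();a=grab('side',sys.argv[1]+'.png')
cv2.imwrite('pics/'+sys.argv[1]+'c.png',cv2.resize(a[195:295,260:380,::-1],None,fx=6,fy=6,interpolation=cv2.INTER_CUBIC))
E
python3 fitl.py s12
```

```text
t 8.32 pos [0.4763 0.069  0.0203] jig [0.2312 0.004 ] F [-0.48  0.59 -0.39] gap 0.0602 zaxis yaw-jigy 0.0113 q [ 0.55  0.24 -0.63  0.   -0.7  -0.26]
```

View pics/s12c.png

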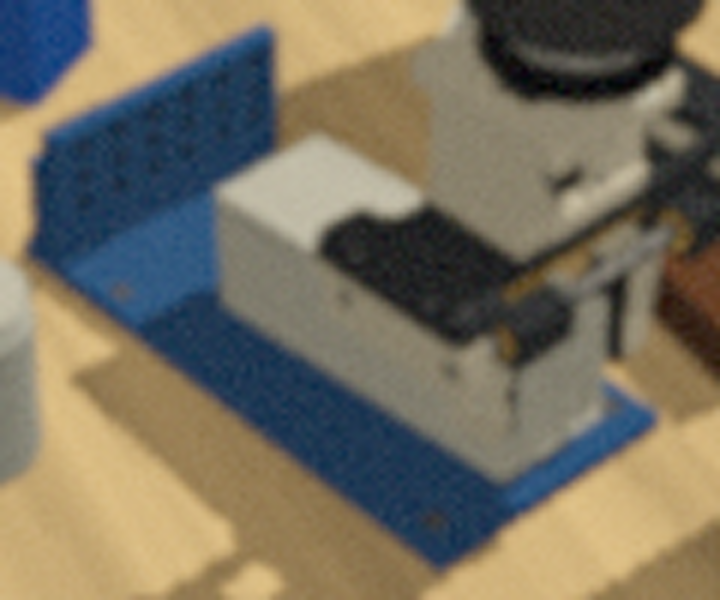

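```bash
python3 -c "
from h import *
for y in(-.028,.032):
  for x in(.078,.248):
    for z in(.01,.07):
      w=toworld(x,y);u=proj('side',[*w,z]);print(x,y,z,((u-[260,195])*6).round())
"
```

```text
0.078 -0.028 0.01 [236. 319.]
0.078 -0.028 0.07 [236. 210.]
0.248 -0.028 0.01 [516. 523.]
0.248 -0.028 0.07 [525. 411.]
0.078 0.032 0.01 [337. 261.]
0.078 0.032 0.07 [340. 154.]
0.248 0.032 0.01 [617. 455.]
0.248 0.032 0.07 [629. 344.]
```

```bash
cat > fl.py <<'E'
from h import *
from scipy.optimize import least_squares
def fl(obs,box,sc,plate=None):
    # param: foot-bottom-edge centre x,y (jig), z of bottom at foot, yaw, pitch(up)
    def pt(p,l,h,w): # l along, h up, w lateral
        x,y,z,ya,pi=p
        a=l*np.cos(pi)-h*np.sin(pi); hh=l*np.sin(pi)+h*np.cos(pi)
        X=x+a*np.cos(ya)-w*np.sin(ya);Y=y+a*np.sin(ya)+w*np.cos(ya)
        return [*toworld(X,Y),z+hh]
    # image offset from plate corners
    off=np.zeros(2)
    if plate: off=np.mean([np.array(o)/sc+box-proj('side',[*toworld(.242,y),.01]) for y,o in plate],0);print('off',off)
    O=[(k,np.array(o)/sc+box-off) for k,o in obs]
    f=lambda p:np.concatenate([proj('side',pt(p,*k))-o for k,o in O]+[[(p[2]-.01)/.001]])
    r=least_squares(f,[.07,0,.01,0,0]);print(r.x.round(4),f(r.x).round(1))
if __name__=='__main__':
  b=np.array([260,195])
  obs=[((0,0,-.03),(218,300)),((0,.06,-.03),(216,190)),((0,.06,.03),(320,137)),((.17,0,-.03),(505,480)),((.17,0,.03),(607,400))]
  for pl in (None,[(-.065,(437,567)),(.065,(655,418))]): fl(obs,b,6,pl)
E
python3 fl.py
```

```text
[0.0648 0.0051 0.01   0.0231 0.0739] [ 0.8  0.4 -0.2 -0.1 -0.6 -0.7  0.3 -0.8 -0.3  1.2 -0. ]
off [-0.64394868  1.22604733]
[0.0618 0.0097 0.01   0.0266 0.0676] [ 0.8  0.3 -0.1 -0.  -0.7 -0.6  0.3 -0.8 -0.4  1.2  0. ]
```

Fit: the tube is still pitched up about 0.07 rad, with the grip near the rim. I'll lower slowly while watching the force.

{"method": "move_arm", "body": {
  "motion": [
    [[0.001,0,0],0,55],
    [[0.001,0,0],0,55],
    [[0.001,0,0],0,55],
    [[0.001,0,0],0,55],
    [[0,0,0],0,55]
  ]
}}

```text
time: 8.78
position: [0.4761, 0.0689, 0.016]
eef_rot: [2.066, 0.301, -2.066]
force: [-0.4, 1.0, -1.0]
finger_gap: 0.0601
```

```bash
python3 fitl.py s13
```

```text
t 8.78 pos [0.4761 0.0689 0.016 ] jig [0.2312 0.0042] F [-0.4   1.   -1.03] gap 0.0601 zaxis yaw-jigy 0.0114 q [ 0.55  0.25 -0.64  0.   -0.69 -0.26]
```

View pics/s13c.png

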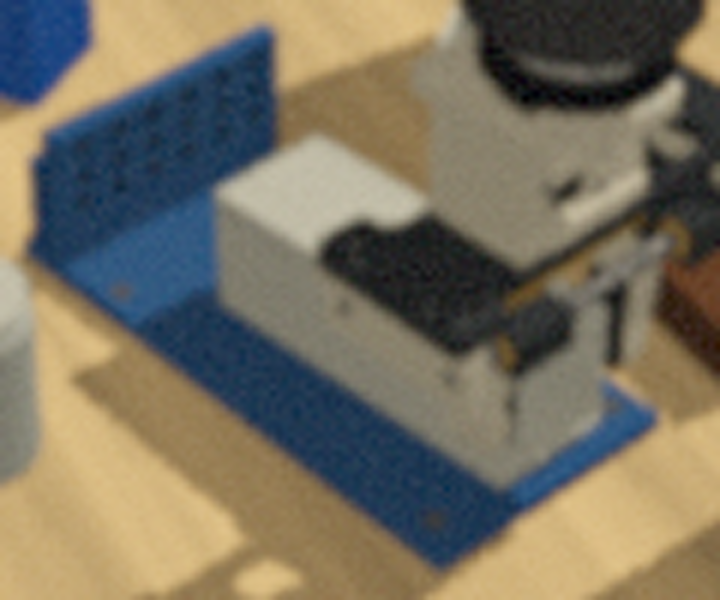

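{"method": "move_arm", "body": {
  "motion": [
    [[0.001,0,0],0,55],
    [[0.001,0,0],0,55],
    [[0.001,0,0],0,55],
    [[0.0005,0,0],0,55],
    [[0,0,0],0,55]
  ]
}}

```text
time: 9.25
position: [0.4761, 0.0689, 0.0126]
eef_rot: [2.066, 0.301, -2.066]
force: [-0.4, 0.1, -0.7]
finger_gap: 0.0602
```

```bash
python3 fitl.py s14
```

```text
t 9.25 pos [0.4761 0.0689 0.0126] jig [0.2312 0.0042] F [-0.37  0.08 -0.73] gap 0.0602 zaxis yaw-jigy 0.0113 q [ 0.55  0.25 -0.64  0.   -0.68 -0.26]
```

View pics/s14c.png

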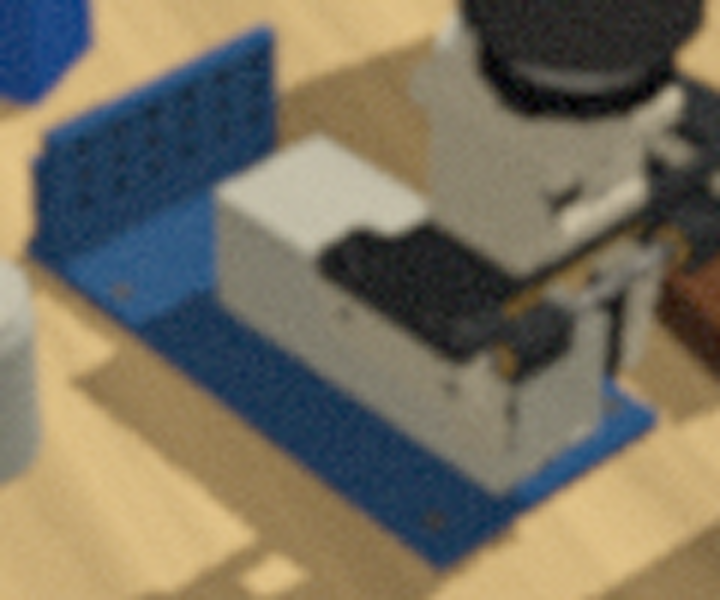

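{"method": "move_arm", "body": {
  "motion": [
    [[0.0007,0,0],0,55],
    [[0.0005,0,0],0,55],
    [[0,0,0],0,55],
    [[0,0,0],0,55]
  ],
  "grip_force": 3
}}

```text
time: 9.63
position: [0.4761, 0.0689, 0.0115]
eef_rot: [2.066, 0.301, -2.066]
force: [0.3, 1.0, -0.9]
finger_gap: 0.0603
```

{"method": "move_arm", "body": {
  "motion": [
    [[0,0,0],0,70],
    [[0,0,0],0,72],
    [[0,0,0],0,76],
    [[0,0,0],0,80]
  ]
}}

```text
time: 9.97
position: [0.4762, 0.0689, 0.0116]
eef_rot: [2.066, 0.301, -2.066]
force: [0.3, 0.3, 0.3]
finger_gap: 0.0681
```

```bash
python3 fitl.py s15
```

```text
t 9.97 pos [0.4762 0.0689 0.0116] jig [0.2312 0.0041] F [0.34 0.34 0.34] gap 0.0681 zaxis yaw-jigy 0.0113 q [ 0.55  0.25 -0.64  0.   -0.67 -0.26]
```

View pics/s15c.png

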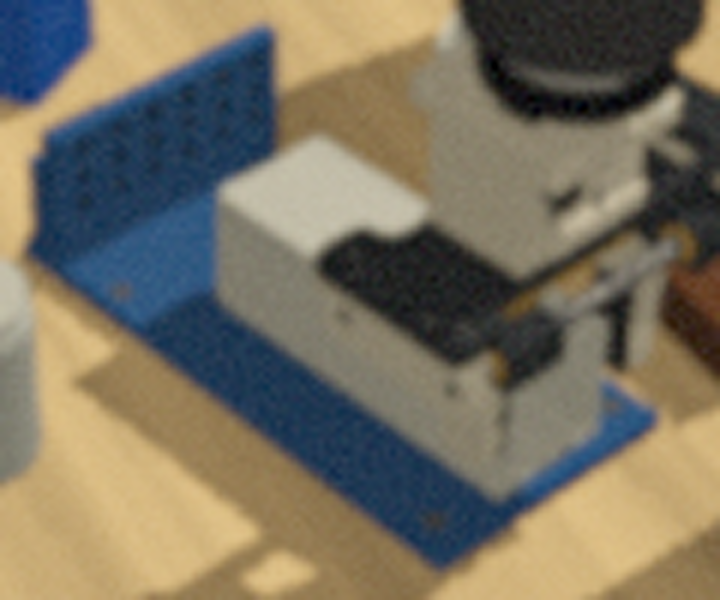

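{"method": "move_arm", "body": {
  "motion": [
    [[-0.004,0,0],0.011,92],
    [[-0.004,0,0],0,92],
    [[0,0.014,0],0,92],
    [[0,0.014,0],0,92],
    [[0,0.013,0],0,92]
  ]
}}

```text
time: 10.43
position: [0.4878, 0.0293, 0.0202]
eef_rot: [2.073, 0.291, -2.072]
force: [-0.1, 0.4, -0.1]
finger_gap: 0.0804
```

{"method": "move_arm", "body": {
  "motion": [
    [[0,0,0],0,80],
    [[0,0,0],0,72],
    [[0,0,0],0,62],
    [[0,0,0],0,55],
    [[0,0,0],0,55]
  ],
  "grip_force": 10
}}

```text
time: 10.85
position: [0.4875, 0.03, 0.0198]
eef_rot: [2.073, 0.291, -2.072]
force: [-0.1, -0.0, 1.3]
finger_gap: 0.0596
```

```bash
python3 fitl.py s16
```

```text
t 10.85 pos [0.4875 0.03   0.0198] jig [0.1906 0.0039] F [-0.14 -0.04  1.29] gap 0.0596 zaxis yaw-jigy 0.0009 q [ 0.47  0.25 -0.62  0.   -0.7  -0.19]
```

View pics/s16c.png

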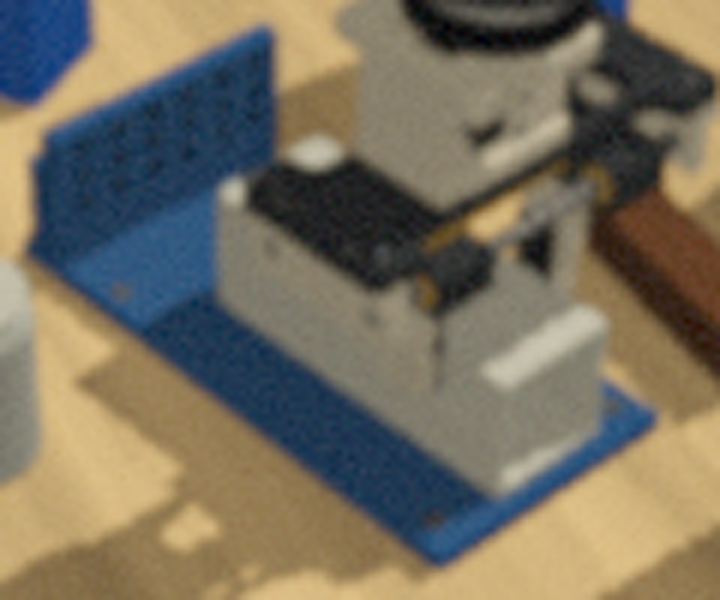

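{"method": "move_arm", "body": {
  "motion": [
    [[0,0.006,0],0,55],
    [[0,0.008,0],0,55],
    [[0,0.008,0],0,55],
    [[0,0.008,0],0,55],
    [[0,0.006,0],0,55]
  ]
}}

```text
time: 11.32
position: [0.4978, -0.006, 0.0197]
eef_rot: [2.073, 0.29, -2.072]
force: [-0.8, 3.7, 4.2]
finger_gap: 0.06
```

```bash
python3 fitl.py s17
```

```text
t 11.32 pos [ 0.4978 -0.006   0.0197] jig [0.1533 0.0038] F [-0.81  3.74  4.19] gap 0.06 zaxis yaw-jigy -0.0001 q [ 0.38  0.27 -0.6  -0.   -0.71 -0.11]
```

View pics/s17c.png

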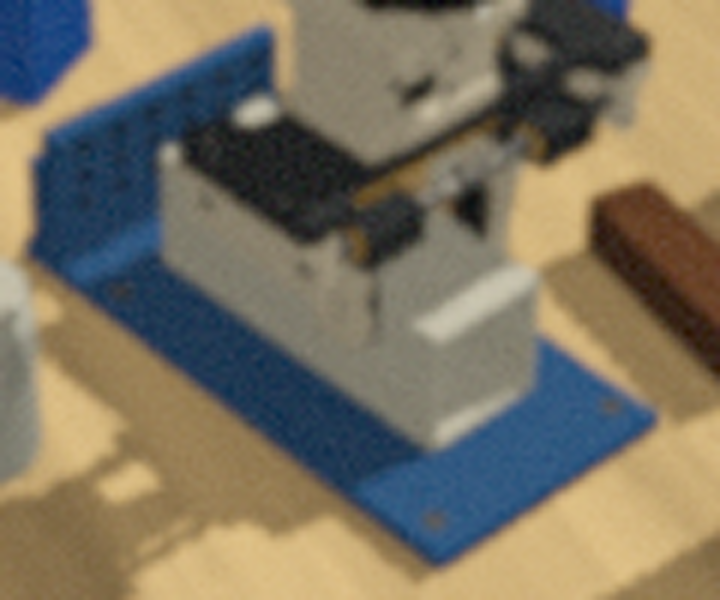

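{"method": "move_arm", "body": {
  "motion": [
    [[0,0.005,0],0,55],
    [[0,0.005,0],0,55],
    [[0,0.004,0],0,55],
    [[0,0.003,0],0,55],
    [[0,0.002,0],0,55]
  ]
}}

```text
time: 11.78
position: [0.5028, -0.0237, 0.0198]
eef_rot: [2.073, 0.29, -2.072]
force: [-1.5, 4.2, 5.7]
finger_gap: 0.0598
```

{"method": "move_arm", "body": {
  "motion": [
    [[0,0.002,0],0,55],
    [[0,0.001,0],0,55]
  ]
}}

```text
time: 11.95
position: [0.5036, -0.0264, 0.0198]
eef_rot: [2.073, 0.29, -2.072]
force: [-1.2, 4.8, 5.6]
finger_gap: 0.0599
```

{"method": "move_arm", "body": {
  "motion": [
    [[0,0.001,0],0,55],
    [[0,0.001,0],0,55]
  ]
}}

```text
time: 12.12
position: [0.5041, -0.0282, 0.0197]
eef_rot: [2.073, 0.29, -2.072]
force: [-1.2, 4.1, 5.5]
finger_gap: 0.0601
```

```bash
python3 fitl.py s18
```

```text
t 12.12 pos [ 0.5041 -0.0282  0.0197] jig [0.1301 0.0039] F [-1.21  4.08  5.52] gap 0.0601 zaxis yaw-jigy 0.0003 q [ 0.33  0.28 -0.58 -0.   -0.71 -0.06]
```

View pics/s18c.png

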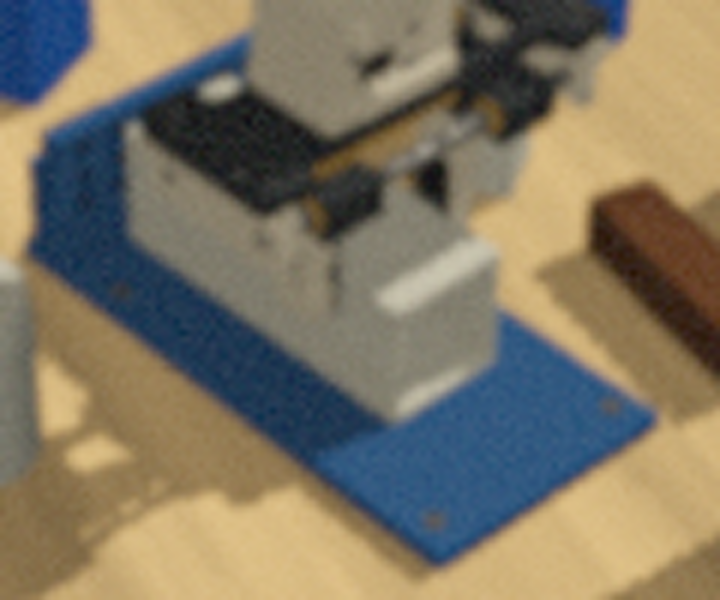

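```bash
python3 -c "
from h import *
for n,u,v in[('foot',127,237),('mouth n',395,415),('mouth f',497,352),('pl',437,567),('pl2',655,418)]:
  print(n,tojig(atz('side',260+u/6,195+v/6,.01)).round(4))
print(tojig(atz('side',260+129/6,195+128/6,.07)).round(4))
"
```

```text
foot [ 0.0019 -0.0271]
mouth n [ 0.1691 -0.0196]
mouth f [0.1693 0.0412]
pl [ 0.2445 -0.0691]
pl2 [0.2433 0.0605]
[ 0.0025 -0.0242]
```

{"method": "move_arm", "body": {
  "motion": [
    [[0,0.001,0],0,55],
    [[0,0.001,0],0,55]
  ]
}}

```text
time: 12.33
position: [0.5047, -0.0297, 0.0197]
eef_rot: [2.074, 0.291, -2.072]
force: [-3.5, 12.4, 6.1]
finger_gap: 0.06
```

{"method": "move_arm", "body": {
  "motion": [
    [[0,0.001,0],0,55],
    [[0,0.001,0],0,55]
  ]
}}

```text
time: 12.5
position: [0.5063, -0.0304, 0.0197]
eef_rot: [2.076, 0.292, -2.07]
force: [-0.3, 13.2, 1.0]
finger_gap: 0.0597
```

{"method": "move_arm", "body": {
  "motion": [
    [[0,0.001,0],0,55],
    [[0,0.001,0],0,55]
  ]
}}

```text
time: 12.67
position: [0.5068, -0.0322, 0.0197]
eef_rot: [2.076, 0.292, -2.07]
force: [0.3, 14.6, 1.2]
finger_gap: 0.0601
```

The force jumped from 4 to 13 N, so the foot is on the fence and the pads are slipping. I'll release and retract.

{"method": "move_arm", "body": {
  "motion": [
    [[0,0,0],0,72],
    [[0,0,0],0,80],
    [[0,0,0],0,90],
    [[0,0,0],0,98],
    [[0,0,0],0,98]
  ]
}}

```text
time: 13.08
position: [0.5051, -0.0344, 0.0193]
eef_rot: [2.072, 0.289, -2.074]
force: [0.7, -0.1, 0.2]
finger_gap: 0.0826
```

{"method": "move_arm", "body": {
  "motion": [
    [[-0.02,0,0],0,98],
    [[-0.03,0,0],0,98],
    [[-0.04,0,0],0,98],
    [[-0.04,0,0],0,98],
    [[-0.04,0,0],0,98]
  ]
}}

```text
time: 13.5
position: [0.5047, -0.0344, 0.1913]
eef_rot: [2.072, 0.289, -2.073]
force: [2.2, 0.9, -0.2]
finger_gap: 0.0861
```

{"method": "move_arm", "body": {
  "motion": [
    [[0,-0.04,0],0,98],
    [[0,-0.04,0],0,98],
    [[0,-0.04,0],0,98],
    [[0,-0.04,0],0,98],
    [[0,-0.04,0],0,98]
  ]
}}

```text
time: 13.92
position: [0.4497, 0.1595, 0.1898]
eef_rot: [2.074, 0.289, -2.073]
force: [0.9, 0.4, -0.6]
finger_gap: 0.0858
```

{"method": "move_arm", "body": {
  "motion": [
    [[0,-0.04,0],0,98],
    [[0,-0.04,0],0,98],
    [[0,-0.04,0],0,98],
    [[0,-0.04,0],0,98],
    [[0,-0.04,0],0,98]
  ]
}}

```text
time: 14.33
position: [0.3947, 0.3521, 0.1897]
eef_rot: [2.073, 0.29, -2.072]
force: [1.2, -0.9, 0.6]
finger_gap: 0.0858
```

```bash
python3 fitl.py s19; python3 -c "
from h import *
a=grab('top','t19.png')
cv2.imwrite('pics/t19c.png',cv2.resize(a[205:295,280:400,::-1],None,fx=6,fy=6,interpolation=cv2.INTER_CUBIC))"
```

```text
t 14.33 pos [0.3947 0.3521 0.1897] jig [0.5259 0.0048] F [ 1.25 -0.88  0.58] gap 0.0858 zaxis yaw-jigy 0.0004 q [ 1.1   0.12 -0.32  0.   -1.13 -0.82]
```

View pics/s19c.png

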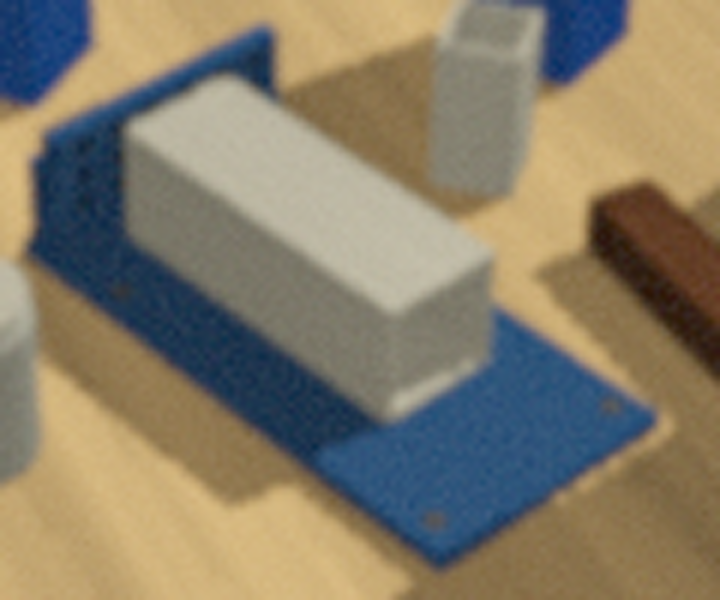

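View pics/t19c.png

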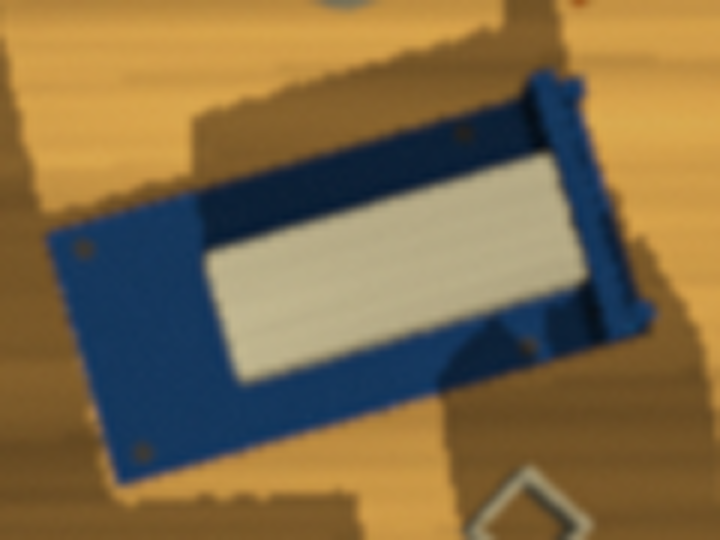

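View pics/s19.png

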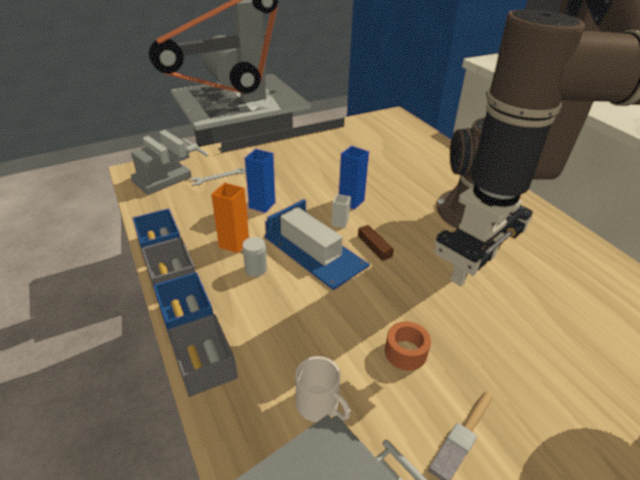

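```bash
python3 -c "
from h import *
for n,u,v,z in[('f-',552,152,.07),('f+',590,280,.07),('m+',243,385,.07),('m-',205,252,.07),('p+',120,485,.01),('p-',48,235,.01),('fence-',530,80,.08),('fence+',612,333,.08)]:
  print(n,tojig(atz('top',280+u/6,205+v/6,z)).round(4))
r=lambda a,b:print(np.arctan2(b[1]-a[1],b[0]-a[0]))
p=lambda u,v:tojig(atz('top',280+u/6,205+v/6,.07))
r((p(552,152)+p(590,280))/2,(p(243,385)+p(205,252))/2)
r(tojig(atz('top',280+48/6,205+235/6,.01)),tojig(atz('top',280+120/6,205+485/6,.01)))
"
```

```text
f- [ 0.0007 -0.0259]
f+ [0.0013 0.0372]
m+ [0.1717 0.0387]
m- [ 0.1712 -0.0264]
p+ [0.2414 0.0648]
p- [ 0.2415 -0.0625]
fence- [ 0.002  -0.0605]
fence+ [0.0002 0.0644]
0.0030249729217666117
1.5712084839450733
```

Foot x is about 1 mm, y about 6 mm, yaw about 0.003 rad. The tube lies flat and the robot is clear, so I'll hand in.

```bash
python3 -c "
from h import *
print(arm.close_job())"
```

```text
the job is handed in; nothing more can be done
None
```

I tipped the tube over and slid it back to the fence, and handed the job in at about 14 s of the 66 s. It is lying flat on the plate with its foot against the fence. No verdict came back.

**Method:** I held the tube lightly by its side walls near the mouth (6 N), so it could pivot between the fingertips. I lowered it through the whole arc over its toe edge, about 0.5 rad/s as commanded, then let go. I took hold of it again with 10 N and slid it along the plate until the force jumped from 4 N to 13 N at the fence. Then I released it and backed off.

**Last checks, from the top camera:**

| Measure | Result | Limit |
|---|---|---|
| Foot distance from fence face | about 1 mm | -4 to 7 mm |
| Foot centre off the jig's centre line | about 6 mm | 35 mm |
| Mouth x from the fence | about 171 mm | over 160 mm |
| Angle from straight out | about 0.003 rad | 0.08 rad |

The tube looks level, and the gripper is clear of it. The other things on the table look to be where they started; I did not measure them.

**Disagreements and gaps:**
- **Slip during lowering:** late in the lowering the tube slid about 15 mm in the pads towards the fence, so I was holding it close to the rim.
- **Final release:** while lowering, the side camera showed the mouth end still slightly raised, 0.07 rad when I fitted it. I lowered it about 9 mm further and judged roughly 0.01 rad was left when I let go, so it may have settled a couple of millimetres by itself. I did not measure turning speed.
- **Side camera offset:** this view reads a few millimetres off on the plate corners, so I relied on the top camera for the final numbers.

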